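# Vent the air tank through its lock-nut valve

## Robot

A 7-joint arm with a two-finger parallel gripper is mounted at the origin on a cart in front of the work surface, level with it; the furniture and walls round the work are solid. World frame = base frame: x ahead of the robot, y to its left, z up, the work surface at z = 0. Lengths are in m, angles in degrees, forces in N, time in s.
With the tool pointing down it reaches from about 0.425 to 0.875 m from the base axis. Payload 4.7 kg.
Tool frame: the origin (TCP) lies at the very end of the fingers, on their centre line; the grasp point (between the pads) lies 19 mm behind it; z points along the fingers, y is the line along which they close (so a half turn about z gives the same grasp; the last joint's range is limited). The gripper opens to 87 mm and grips with 3 to 60 N. Pads are 19 mm wide; open, the fingers measure 117 mm over their backs; the gripper's body (75 mm by 190 mm) begins 51 mm behind the grasp point.
Start: joints at [-71.729, 18.392, -4.016, 83.108, 1.295, 78.541, -3.26], TCP at [0.195, 0.62, 0.223] pointing down, gripper open.
Joint ranges: [-163.93, 163.93], [-17.29, 119.83], [-79.2, 71.16], [3.27, 140.29], [-89.18, 269.18], [5.43, 117.66], [-154.24, 154.24]. Speed limits (degrees/s): [147.25, 147.25, 180, 180, 180, 180, 180].

## Interface

Orientations are given as [roll, pitch, yaw] about the fixed x, y, z axes, in that order (R = Rz(yaw) Ry(pitch) Rx(roll)).
In Python, from cell import get_obs, eyes, env gives the robot as it stands.
- The arm moves only by the tool servo_tool, never from a script. Its argument "series" is a list that holds one entry, the list of rows, each a list of 7 numbers: the shift along the tool's x, y, z in units of 300 mm (1.0 is 300 mm), then the turn, a rotation vector about the tool's x, y, z in units of pi rad (1.0 is pi rad), then the opening, from 0 (shut) to 1 (fully open). In form: [[[tx, ty, tz, wx, wy, wz, gripper], ...]]. A call has 1 to 12 rows; each row is the pose to reach, as a shift and turn from the pose commanded when the call began, along the tool's axes at that moment, turning the shorter way round; what a row does not reach only later rows make up. A row lasts 1/12 s, in which the tool goes at most 41.7 mm and 7.16 degrees, less where a joint would pass 70% of its speed; a pose out of reach is approached as far as the arm can. A call with a number of a shift or a turn outside -1 to 1 is refused whole. A call with a gripper value outside its range is refused whole. The fingers move at their own pace and stop on an object; "grip_force" is the grip in N (left out, the last holds). Time passes only in rows, so rows that repeat a pose let the fingers close. It gives the time, the measured TCP pose, the force, the opening and the grip force at its end, in the units of the state.
- get_obs(): the state, without advancing time (a new reading comes with each control period).
- eyes.read_camera(name): name is "scene" or "top"; returns a dict with "frame" (480x640x3 uint8, red, green, blue), "depth" (480x640 float32, m along the optical axis (not along the pixel's ray), 0 where there is no reading), "fx", "fy", "cx", "cy" (pixels), "distortion" ([k1, k2, p1, p2, k3] as OpenCV has them; the pictures are not rectified), "origin" and "rotation" of the camera in the world. Camera axes: x right, y down, z forward; pixel columns grow to the right and rows downward; lengths in m; the calibration is good to about 2 mm. A picture is of the moment at which its call begins.
- env.sign_off(): hands the job in; it is judged then, once.
The state is a dict: "time_s": time; "qpos": joint angles; "joint_velocities": joint speeds; "effort": joint torques, N m; "tool_pos": TCP position; "tool_rot": TCP orientation; "force": force on the tool from outside, world axes, zero at the start; "wrist_torque": the same for the moment, N m; "grip_width": finger opening in m; "grasp_force": force on a finger pad.
Only numpy, scipy, OpenCV 4.12 (cv2) and the standard library are available. Lean on these libraries where they do the work, as an engineer would, in place of code of your own. Each camera call takes 0.05 s, during which the arm holds its last target. There are 200 camera calls.

## Task

Let the leftover air out of the small blue air tank: unscrew the tiny knurled brass lock nut on its top valve all the way up, then press the freed steel tip fully in with the fingers, hold it in for a good second and let it spring back. Press gently, never with more than 20 newtons on the tip, do not bend the rubber-mounted valve stem over, and leave the nut up and the other things on the worktop where they are.

Things in the scene. Friction and masses are not known exactly. Their poses are not given: they have to be found in the camera images.
- air_tank: blue upright steel air tank, 104 mm across, domed top, bolted to the worktop by a dark foot 120 mm across. Origin at the centre of its underside, z up; a round gauge sticks out to 75 mm on its -x side at 25 to 67 mm height, a hose port to 76 mm on its +y side at 32 to 48 mm height. The dome ends at 98 mm, a steel boss 28 mm across on it at 104 mm; the valve stands on the boss, upright on the tank's axis.
- valve_stem: brass valve stem 9 mm across in a black rubber grommet (21 mm across, up to 8 mm over the boss). Origin at its foot, 104 mm over the tank's underside; z points up along the stem, whose end is 30 mm above the origin. The grommet lets it lean about 1 degree for 4 N sideways at the nut, and it springs back; it counts as bent over at 0.15 rad.
- nut_center (a point): centre of the knurled brass lock nut, on the valve axis. The nut is 14 mm across and 10 mm high (its top 5 mm above this point, its underside 5 mm below), with a red mark on top. It sits on the pin's thread just above the stem; screwed down, this point is 139 mm over the tank's underside.
- lock_nut (a joint): turn of the nut on the pin, rad: 0 is down tight, it grows as the nut is unscrewed (counter-clockwise from above) to its stop at 3.6; 3.2 or more counts as all the way up. It rises 1.6 mm per rad along the pin, so fingers holding it must rise with it or they push the pin down. Thread drag 0.04 N m. The pin can go down only as far as the nut is raised (1 mm of give). Starts at 0 to 0.4.
- valve_pin (a joint): how far the spring-loaded pin with its tip is pressed in, m: 0 is out, 0.005 is its hard stop; 0.0045 or more counts as fully in. The spring needs 3 N to begin and 7 N at the stop. It moves down along the stem with the nut on it.
- valve_tip: steel tip of the pin, a rod 6 mm across that stands up through the middle of the nut, to be pressed straight down. Origin on the valve axis 10 mm above the pin's foot (144 mm over the tank's underside when the pin is out), z up. How far the tip reaches above this origin is not known exactly: 9 to 15 mm, different each time. More than 20 N on it damages it.
- label_roll: bystander: white roll of labels, 66 mm across, 39 mm high; origin at its underside. Leave it alone.
- counter: bystander: small pale tally counter, 44 x 51 x 30 mm; origin at its underside. Leave it alone.
- funnel: bystander: pale funnel standing on its wide end, 68 mm across, 72 mm high; origin at its underside. Leave it alone.
- brush: bystander: flat brush with a wooden handle, 195 mm long, lying; origin at its underside. Leave it alone.
Mind the look-alikes: they are no part of the job. Several things have the shape of the air_tank; the one meant has the colours described above.

How it is judged (in metres and radians):
On the way, in this order (a step that is already met when the one before it is completed fails the run):
1. the lock nut is unscrewed all the way up (3.2 rad or more) (value of joint lock_nut above 3.2 rad), for 0.2 s.
2. the fingers hold the freed tip fully in (4.5 mm or more) for a second (value of joint valve_pin above 0.0045 m and contact force between the fingers and valve_tip above 2 N and value of joint lock_nut above 3.1 rad), for 0.9 s.
At the end, for the whole second after the job is handed in: The lock nut is still up (3.1 rad or more), the pin has sprung back out (less than 1 mm in), the stem stands upright within 0.05 rad, and the bystanders are at rest within 20 mm of where they were (value of joint lock_nut above 3.1 rad and value of joint valve_pin below 0.001 m and angle between valve_stem's own z axis and vertical below 0.05 rad and linear speed of each of label_roll, counter, funnel, brush below 0.02 m/s); the robot touches nothing.
It fails at once if more than 20 N on the valve tip (contact force between anything else and valve_tip above 20 N).
It fails at once if the valve stem is bent over (0.15 rad or more) (angle between valve_stem's own z axis and vertical above 0.15 rad).
It fails at once if a bystander is moved by more than 20 mm (distance of any of label_roll, counter, funnel, brush from where it was at the start of the episode above 0.02 m).
It also fails if it takes over 64 s, if anything falls off the work surface, if the arm or the gripper's body presses on something with over 40 N, if the wrist force passes 120 N, or if a joint passes its speed limit or range.

## Working session

There is one attempt and no reset: what is moved stays moved. The work goes in short steps, Python scripts to look and compute and a tool call to move; the robot and the scene stay as the last step left them, time stands still between calls to the robot, and variables do not carry over. Pictures are saved under pics/ and viewed, at most 10 in all, crops included, and the job is handed in when it is done.

Besides the shell and the picture viewer there is one more tool, called as a command line: name --argument value ..., lists and objects as JSON in quotes. servo_tool: Moves the arm, as the interface text tells. Shifts and turns lie within -1 to 1; 1 stands for 300 mm of shift or pi rad of turn. Its arguments: {"type":"object","properties":{"series":{"type":"array"},"grip_force":{"type":"number"}},"required":["series"]}

```bash
mkdir -p pics; python3 - <<'E'
from cell import get_obs, eyes, env
import cv2,numpy as np,pickle
o=get_obs();print({k:np.round(v,3) for k,v in o.items()})
d={n:eyes.read_camera(n) for n in("scene","top")}
pickle.dump(d,open('d.pkl','wb'))
for n in d:
    c=d[n];cv2.imwrite(f'pics/{n}0.png',c['frame'][:,:,::-1]);print(n,c['fx'],c['cx'],c['cy'],c['distortion'],c['origin'],np.round(c['rotation'],3))
E
```

```text
{'time_s': np.float64(0.0), 'qpos': array([-71.726,  18.438,  -4.014,  83.175,   1.295,  78.539,  -3.261]), 'joint_velocities': array([ 0.014,  0.004,  0.146, -0.004,  0.006, -0.062, -0.13 ]), 'effort': array([ 0.0000e+00, -4.9129e+01, -4.0300e-01, -3.1254e+01, -6.4000e-02,
        4.3000e-02,  0.0000e+00]), 'tool_pos': array([0.195, 0.619, 0.221]), 'tool_rot': array([-1.79893e+02,  6.00000e-03,  1.62533e+02]), 'force': array([ 0.265, -0.107,  0.296]), 'wrist_torque': array([-0.008, -0.067, -0.053]), 'grasp_force': np.float64(0.0), 'grip_width': np.float64(0.087)}
scene 500.56120976386626 317.41204807281247 236.09869596225764 [0.02379825 0.         0.         0.         0.        ] [-0.16680067 -0.58676843  0.80953574] [-127.769   -0.35   -45.785]
top 527.8159946349472 320.5083814082408 240.3376979698297 [0.04049868 0.         0.         0.         0.        ] [0.35384524 0.0463795  1.27319975] [-174.327   -0.242  -90.082]
```

View pics/scene0.png

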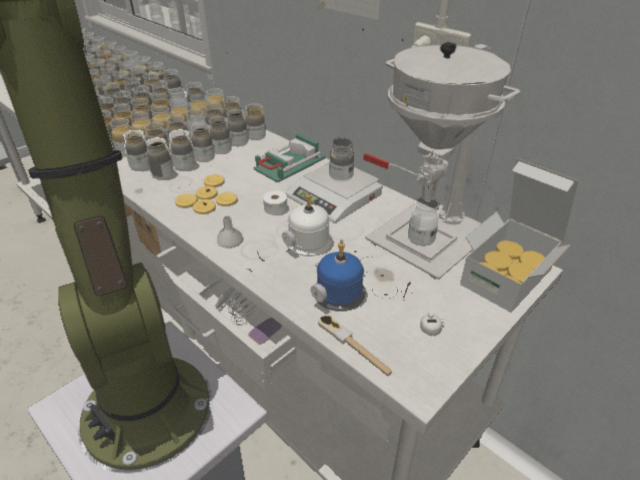

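View pics/top0.png

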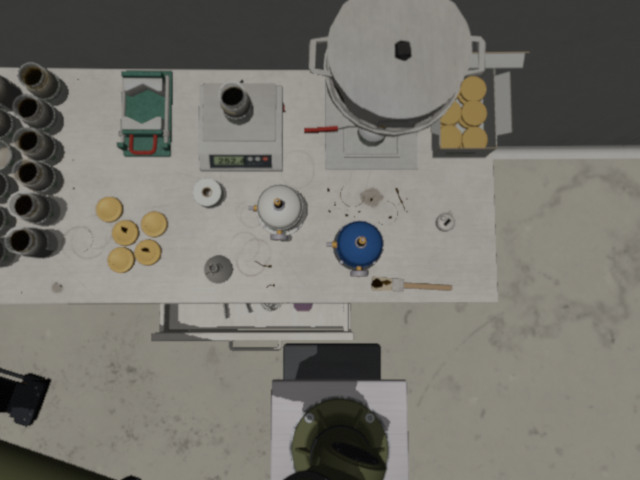

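Two tanks have the described shape: the blue one (scene 340,278; top 359,245) and the white one (scene 309,228; top 280,207). The blue one fits the description. The roll, funnel, brush and the small counter at top 445,222 stand nearby. Next I'll confirm it in an enlarged crop and measure.

```bash
cat > h.py <<'E'
import numpy as np,cv2
from scipy.spatial.transform import Rotation as Ro
def K(c): return np.array([[c['fx'],0,c['cx']],[0,c['fy'],c['cy']],[0,0,1.]])
def R(c): return Ro.from_euler('xyz',c['rotation'],degrees=True).as_matrix()
def ray(c,u,v):
    p=cv2.undistortPoints(np.array([[[u,v]]],float),K(c),np.array(c['distortion']))[0,0]
    return np.array(c['origin']),R(c)@np.array([p[0],p[1],1.])
def plane(c,u,v,z):
    o,d=ray(c,u,v);return o+d*(z-o[2])/d[2]
def cloud(c):
    v,u=np.mgrid[:480,:640]
    p=cv2.undistortPoints(np.stack([u,v],-1).reshape(-1,1,2).astype(float),K(c),np.array(c['distortion'])).reshape(480,640,2)
    P=np.dstack([p,np.ones((480,640))])*c['depth'][...,None]
    return P@R(c).T+np.array(c['origin'])
def proj(c,X):
    Rw=R(c).T;return cv2.projectPoints(np.array([X],float),cv2.Rodrigues(Rw)[0],-Rw@np.array(c['origin']),K(c),np.array(c['distortion']))[0][0,0]
def tri(a,b):
    (o1,d1),(o2,d2)=a,b
    s=np.linalg.lstsq(np.stack([d1,-d2],1),o2-o1,rcond=None)[0]
    p,q=o1+s[0]*d1,o2+s[1]*d2;return (p+q)/2,np.linalg.norm(p-q)
E
python3 - <<'E'
import pickle;from h import *
d=pickle.load(open('d.pkl','rb'))
out=[]
for n,(u,v) in(('scene',(340,268)),('top',(360,245))):
    c=d[n];f=c['frame'];hsv=cv2.cvtColor(f,cv2.COLOR_RGB2HSV)
    P=cloud(c)
    m=(cv2.inRange(hsv,(100,120,40),(125,255,255))>0)
    n_,l,st,ce=cv2.connectedComponentsWithStats(m.astype(np.uint8))
    i=1+np.argmax(st[1:,4]);print(n,'blue',st[i],ce[i])
    X=P[(l==i)&(c['depth']>0)];X=X[X[:,2]>.02];
    A=np.c_[2*X,np.ones(len(X))]
    # side wall circle fit
    w=X[(X[:,2]>.03)&(X[:,2]<.075)]
    if len(w)>20:
        s=np.linalg.lstsq(np.c_[2*w[:,:2],np.ones(len(w))],(w[:,:2]**2).sum(1),rcond=None)[0];print('wall fit',s[:2],np.sqrt(s[2]+s[0]**2+s[1]**2),len(w))
    print('zmax',X[:,2].max(),'bbox',X.min(0),X.max(0))
    if n=='top':
        (x,y),r=cv2.minEnclosingCircle(np.argwhere(l==i)[:,::-1].astype(np.float32));print('circ',x,y,r,plane(c,x,y,.08))
    b=(cv2.inRange(hsv,(8,90,60),(30,255,255))>0);b[:v-45]=0;b[v+45:]=0;b[:,:u-45]=0;b[:,u+45:]=0
    nn,ll,s2,c2=cv2.connectedComponentsWithStats(b.astype(np.uint8))
    for k in range(1,nn):
        if s2[k,4]>3:
            q=P[(ll==k)&(c['depth']>0)];print('brass',s2[k],c2[k],np.median(q,0) if len(q) else 0, q[:,2].max() if len(q) else 0)
    out.append(cv2.resize(f[v-40:v+40,u-40:u+40],None,fx=5,fy=5,interpolation=cv2.INTER_CUBIC))
cv2.imwrite('pics/crop.png',np.hstack(out)[:,:,::-1])
E
```

```text
scene blue [318 253  44  34 899] [339.18464961 268.94549499]
wall fit [ 0.45890809 -0.0475619 ] 0.04196279966326191 31
zmax 0.10060510983719484 bbox [ 0.41435461 -0.09252814  0.0681183 ] [ 0.50530064 -0.00258896  0.10060511]
brass [338 243   7  14  55] [340.83636364 249.        ] [ 0.46540513 -0.04725893  0.13657104] 0.14530944239682142
top blue [ 337  222   45   45 1465] [358.76450512 244.12969283]
wall fit [ 0.46582296 -0.04719758] 0.05091196523550167 69
zmax 0.1031284015835523 bbox [ 0.41426676 -0.09641973  0.02296251] [0.51454328 0.00353434 0.1031284 ]
circ 358.6173095703125 243.7290496826172 23.03411865234375 [ 0.4645506  -0.04535501  0.08      ]
brass [358 237   8   8  34] [361.67647059 240.85294118] [ 0.46461088 -0.04756576  0.14330895] 0.14893290430156103
brass [332 241   5   7  31] [334.09677419 244.19354839] [0.46702994 0.00952432 0.04614023] 0.053942089665311777
brass [356 267   6   3  17] [358.64705882 268.05882353] [ 0.41080898 -0.04758308  0.05076392] 0.05583231430800928
brass [383 280   8   5  15] [386.86666667 282.4       ] [ 0.37692347 -0.11758061  0.01165793] 0.01506687105028437
```

View pics/crop.png

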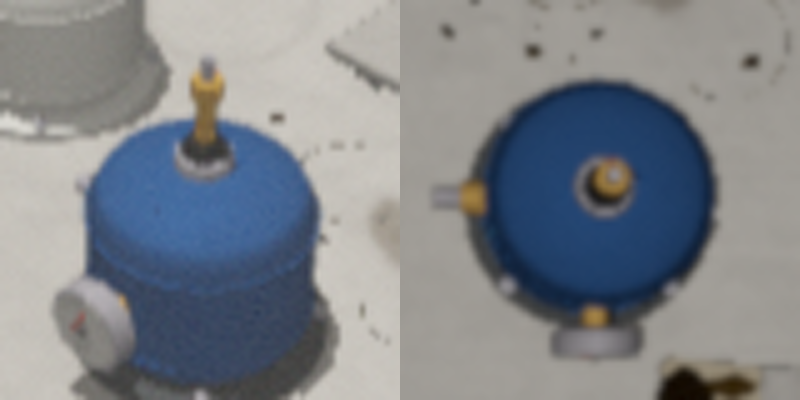

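The crop shows the blue tank with brass valve, nut and steel tip (scene about 341.6,239.5; top about 362.6,240.4), so this is the tank meant. I'll triangulate the tip and start moving.

```bash
python3 - <<'E'
import pickle;from h import *
d=pickle.load(open('d.pkl','rb'));s,t=d['scene'],d['top']
print('tip',tri(ray(s,341.6,240.5),ray(t,362.6,240.4)))
# nut top in scene (208,75) -> boss too
print('nut',plane(s,341.4,245,.139),plane(t,362,240.7,.142))
X=np.array([.4655,-.0470,.156]);print(proj(s,X),proj(t,X))
P=cloud(t)
for n,(u,v) in dict(white=(280,207),pot=(400,120),cone=(372,135),funnel=(218,268),roll=(208,193)).items():print(n,np.round(P[v,u],3))
E
```

```text
tip (array([ 0.4648714 , -0.04830386,  0.15632773]), np.float64(0.000825600607304669))
nut [ 0.47012889 -0.04437422  0.139     ] [ 0.46534266 -0.04792935  0.142     ]
[341.14021685 240.24485192] [362.10515964 239.98077759]
white [0.544 0.131 0.112]
pot [ 0.629 -0.085  0.451]
cone [ 0.709 -0.076  0.106]
funnel [0.411 0.277 0.056]
roll [ 0.597  0.316 -0.003]
```

servo_tool --series '[[[-0.87, -0.49, -0.13, 0, 0, 0.44, 1], [-0.87, -0.49, -0.13, 0, 0, 0.44, 1], [-0.87, -0.49, -0.13, 0, 0, 0.44, 1], [-0.87, -0.49, -0.13, 0, 0, 0.44, 1], [-0.87, -0.49, -0.13, 0, 0, 0.44, 1], [-0.87, -0.49, -0.13, 0, 0, 0.44, 1], [-0.87, -0.49, -0.13, 0, 0, 0.44, 1], [-0.87, -0.49, -0.13, 0, 0, 0.44, 1], [-0.87, -0.49, -0.13, 0, 0, 0.44, 1], [-0.87, -0.49, -0.13, 0, 0, 0.44, 1], [-0.87, -0.49, -0.13, 0, 0, 0.44, 1], [-0.87, -0.49, -0.13, 0, 0, 0.44, 1]]]'

```text
time_s: 1.1
tool_pos: [0.3999, 0.4011, 0.2612]
tool_rot: [-180.0, 0.0, 83.1]
force: [0.3, -0.5, -0.8]
grip_width: 0.0869
grasp_force: 0.0
```

servo_tool --series '[[[-1.0, 0.27, 0, 0, 0, 0.44, 1], [-1.0, 0.27, 0, 0, 0, 0.44, 1], [-1.0, 0.27, 0, 0, 0, 0.44, 1], [-1.0, 0.27, 0, 0, 0, 0.44, 1], [-1.0, 0.27, 0, 0, 0, 0.44, 1], [-1.0, 0.27, 0, 0, 0, 0.44, 1], [-1.0, 0.27, 0, 0, 0, 0.44, 1], [-1.0, 0.27, 0, 0, 0, 0.44, 1], [-1.0, 0.27, 0, 0, 0, 0.44, 1], [-1.0, 0.27, 0, 0, 0, 0.44, 1], [-1.0, 0.27, 0, 0, 0, 0.44, 1], [-1.0, 0.27, 0, 0, 0, 0.44, 1]]]'

```text
time_s: 2.1
tool_pos: [0.4454, 0.0939, 0.2614]
tool_rot: [180.0, 0.0, 4.1]
force: [0.6, 0.2, 0.1]
grip_width: 0.0869
grasp_force: 0.0
```

```bash
python3 -c "
from cell import get_obs
o=get_obs();print(o['qpos'],o['tool_pos'],o['tool_rot'])"
```

```text
[ -41.93305405   -8.07809429   24.28363551  106.57765668    3.35485237
   80.82121118 -104.29300544] [0.44542442 0.09392404 0.26140461] [1.79998320e+02 1.17099736e-02 4.10631930e+00]
```

servo_tool --series '[[[0.031, 0.475, 0, 0, 0, 0.16, 0.6], [0.031, 0.475, 0, 0, 0, 0.16, 0.6], [0.031, 0.475, 0, 0, 0, 0.16, 0.6], [0.031, 0.475, 0, 0, 0, 0.16, 0.6], [0.031, 0.475, 0, 0, 0, 0.16, 0.6], [0.031, 0.475, 0.23, 0, 0, 0.16, 0.6], [0.031, 0.475, 0.23, 0, 0, 0.16, 0.6], [0.031, 0.475, 0.23, 0, 0, 0.16, 0.6], [0.031, 0.475, 0.23, 0, 0, 0.16, 0.6], [0.031, 0.475, 0.23, 0, 0, 0.16, 0.6]]]'

```text
time_s: 2.93
tool_pos: [0.4661, -0.0467, 0.194]
tool_rot: [-180.0, -0.1, -24.5]
force: [-0.6, 0.3, 0.6]
grip_width: 0.0519
grasp_force: 0.0
```

```bash
python3 - <<'E'
from cell import get_obs,eyes
from h import *
o=get_obs();print(o['qpos'],o['tool_pos'],o['tool_rot'],o['force'])
L=[]
for n,X in(('scene',(.465,-.0477,.16)),('top',(.465,-.0477,.16))):
    c=eyes.read_camera(n);u,v=proj(c,X).astype(int);print(n,u,v)
    L.append(cv2.resize(c['frame'][v-40:v+40,u-40:u+40],None,fx=5,fy=5,interpolation=cv2.INTER_CUBIC))
cv2.imwrite('pics/above.png',np.hstack(L)[:,:,::-1])
E
```

```text
[ -32.59536117   -4.76238793   33.70826221  111.26885481    2.75967845
   72.60964331 -114.25647988] [ 0.46609145 -0.04666748  0.19404974] [-1.79951497e+02 -9.32849168e-02 -2.44574387e+01] [-0.55640922  0.31402115  0.57209061]
scene 341 239
top 362 240
```

View pics/above.png

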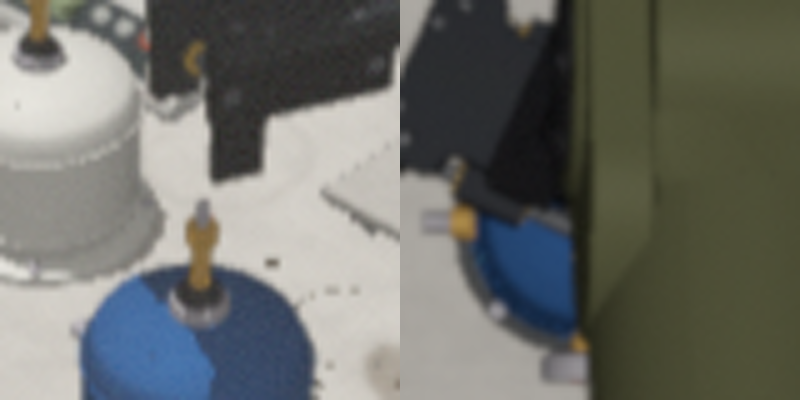

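Scene crop: fingers straddle the tip (tip at crop 203,205), the near finger end at 237,180. Alignment agrees, so I descend.

servo_tool --series '[[[-0.001, 0.004, 0.08, 0, 0, 0, 0.4], [-0.001, 0.004, 0.16, 0, 0, 0, 0.4], [-0.001, 0.004, 0.22, 0, 0, 0, 0.4], [-0.001, 0.004, 0.24, 0, 0, 0, 0.4], [-0.001, 0.004, 0.24, 0, 0, 0, 0.3], [-0.001, 0.004, 0.24, 0, 0, 0, 0.3]]]' --grip_force 5

```text
time_s: 3.53
tool_pos: [0.4654, -0.0482, 0.1219]
tool_rot: [-180.0, -0.1, -24.6]
force: [0.8, -0.7, 0.8]
grip_width: 0.0297
grasp_force: 0.0
```

servo_tool --series '[[[0, 0, 0, 0, 0, 0, 0.25], [0, 0, 0, 0, 0, 0, 0.22], [0, 0, 0, 0, 0, 0, 0.2], [0, 0, 0, 0, 0, 0, 0.18], [0, 0, 0, 0, 0, 0, 0.16], [0, 0, 0, 0, 0, 0, 0.14], [0, 0, 0, 0, 0, 0, 0.1], [0, 0, 0, 0, 0, 0, 0.1]]]' --grip_force 5

```text
time_s: 4.2
tool_pos: [0.4661, -0.0465, 0.1216]
tool_rot: [-179.8, -0.1, -24.6]
force: [2.8, 5.0, 2.6]
grip_width: 0.0136
grasp_force: 5.0
```

servo_tool --series '[[[0, -0.003, 0, 0, 0, 0, 0.1], [0, -0.003, 0, 0, 0, 0, 0.1], [0, -0.003, 0, 0, 0, 0, 0.1]]]' --grip_force 12

```text
time_s: 4.45
tool_pos: [0.466, -0.0464, 0.1213]
tool_rot: [-179.9, -0.1, -24.6]
force: [2.6, 5.8, 3.2]
grip_width: 0.0132
grasp_force: 12.0
```

servo_tool --series '[[[0, -0.004, 0, 0, 0, 0, 0.1], [0, -0.004, 0, 0, 0, 0, 0.1], [0, -0.004, 0, 0, 0, 0, 0.1], [0, -0.004, 0, 0, 0, 0, 0.1]]]' --grip_force 12

```text
time_s: 4.78
tool_pos: [0.466, -0.0462, 0.121]
tool_rot: [-179.9, -0.1, -24.7]
force: [2.7, 3.6, 4.0]
grip_width: 0.0131
grasp_force: 12.0
```

```bash
python3 - <<'E'
from cell import get_obs,eyes
from h import *
o=get_obs();print(o['qpos'],o['tool_pos'],o['tool_rot'],o['force'],o['wrist_torque'])
c=eyes.read_camera('scene');u,v=proj(c,(.465,-.0477,.14)).astype(int);print(u,v)
cv2.imwrite('pics/grip.png',cv2.resize(c['frame'][v-30:v+30,u-30:u+30],None,fx=8,fy=8,interpolation=cv2.INTER_CUBIC)[:,:,::-1])
E
```

```text
[ -32.13914036   -0.25872666   34.83889557  116.53971808    0.13039868
   63.58077885 -112.01725929] [ 0.46598814 -0.04617209  0.12102046] [-1.79936857e+02 -7.36459814e-02 -2.46589743e+01] [2.74350682 3.55618738 3.97659579] [ 0.8020502  -0.55525234 -0.0026399 ]
340 246
```

View pics/grip.png

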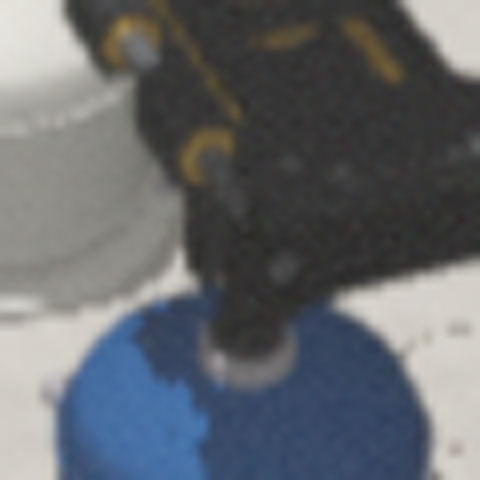

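Scene crop: fingers closed on the nut (crop 245,300), grommet ring (250,350) still upright. There is some lateral and downward push to relieve.

servo_tool --series '[[[-0.002, -0.003, -0.004, 0, 0, 0, 0.1], [-0.002, -0.003, -0.004, 0, 0, 0, 0.1], [-0.002, -0.003, -0.004, 0, 0, 0, 0.1], [-0.002, -0.003, -0.004, 0, 0, 0, 0.1]]]' --grip_force 15

```text
time_s: 5.17
tool_pos: [0.4656, -0.0458, 0.1217]
tool_rot: [180.0, -0.1, -24.7]
force: [4.1, 1.7, 1.0]
grip_width: 0.013
grasp_force: 15.0
```

servo_tool --series '[[[0.004, -0.002, 0, 0, 0, 0, 0.1], [0.004, -0.002, 0, 0, 0, 0, 0.1], [0.004, -0.002, 0, 0, 0, 0, 0.1], [0.004, -0.002, 0, 0, 0, 0, 0.1]]]' --grip_force 15

```text
time_s: 5.5
tool_pos: [0.4661, -0.0458, 0.1216]
tool_rot: [180.0, 0.0, -24.7]
force: [1.9, 1.4, 3.3]
grip_width: 0.013
grasp_force: 15.0
```

servo_tool --series '[[[0, 0, -0.0015, 0, 0, -0.028, 0.1], [0, 0, -0.002, 0, 0, -0.056, 0.1], [0, 0, -0.0025, 0, 0, -0.083, 0.1], [0, 0, -0.003, 0, 0, -0.111, 0.1], [0, 0, -0.0035, 0, 0, -0.139, 0.1], [0, 0, -0.004, 0, 0, -0.167, 0.1], [0, 0, -0.004, 0, 0, -0.167, 0.1]]]' --grip_force 18

```text
time_s: 6.08
tool_pos: [0.4659, -0.0465, 0.1226]
tool_rot: [179.9, 0.1, 5.5]
force: [2.1, -3.1, 1.3]
grip_width: 0.013
grasp_force: 18.0
```

```bash
python3 -c "
from cell import get_obs
o=get_obs();print(o['qpos'],o['tool_pos'],o['force'],o['wrist_torque'])"
```

```text
[-32.25643438  -0.25398383  34.9064442  116.33761792   0.26407508
  63.92015394 -81.99211748] [ 0.46591652 -0.046537    0.12261276] [ 2.11038587 -3.11086176  1.26198213] [-0.40055294 -0.294588   -0.00579656]
```

servo_tool --series '[[[0, 0.001, -0.001, 0, 0, -0.033, 0.1], [0, 0.002, -0.002, 0, 0, -0.067, 0.1], [0.001, 0.002, -0.0025, 0, 0, -0.1, 0.1], [0.001, 0.002, -0.003, 0, 0, -0.133, 0.1], [0.001, 0.002, -0.0035, 0, 0, -0.167, 0.1], [0.001, 0.002, -0.004, 0, 0, -0.2, 0.1], [0.001, 0.002, -0.0045, 0, 0, -0.233, 0.1], [0.001, 0.002, -0.005, 0, 0, -0.267, 0.1], [0.001, 0.002, -0.0055, 0, 0, -0.3, 0.1], [0.001, 0.002, -0.006, 0, 0, -0.333, 0.1]]]' --grip_force 18

```text
time_s: 6.92
tool_pos: [0.4671, -0.0477, 0.1245]
tool_rot: [179.9, 0.1, 65.4]
force: [4.6, -2.8, -1.2]
grip_width: 0.0128
grasp_force: 18.0
```

```bash
python3 -c "
from cell import get_obs
o=get_obs();print(o['qpos'],o['tool_pos'],o['force'],o['wrist_torque'])"
```

```text
[-32.41241147  -0.31949794  35.14765369 116.15889461   0.36322683
  64.04296254 -22.02179949] [ 0.46705712 -0.04774515  0.12446896] [ 4.55024497 -2.84055626 -1.19732839] [-0.83666811 -0.98069571 -0.06338294]
```

servo_tool --series '[[[0, 0.001, -0.0005, 0, 0, -0.033, 0.1], [0, 0.002, -0.001, 0, 0, -0.067, 0.1], [0, 0.003, -0.0015, 0, 0, -0.1, 0.1], [0, 0.003, -0.002, 0, 0, -0.133, 0.1], [0, 0.003, -0.0027, 0, 0, -0.167, 0.1], [0, 0.003, -0.0033, 0, 0, -0.2, 0.1], [0, 0.003, -0.0039, 0, 0, -0.233, 0.1], [0, 0.003, -0.0045, 0, 0, -0.267, 0.1], [0, 0.003, -0.005, 0, 0, -0.3, 0.1], [0, 0.003, -0.0056, 0, 0, -0.333, 0.1]]]' --grip_force 18

```text
time_s: 7.75
tool_pos: [0.4685, -0.0474, 0.1262]
tool_rot: [179.9, 0.2, 125.4]
force: [7.3, -1.2, -2.5]
grip_width: 0.0128
grasp_force: 18.0
```

```bash
python3 -c "
from cell import get_obs
o=get_obs();print(o['qpos'],o['tool_pos'],o['force'],o['wrist_torque'])"
```

```text
[-32.60792552  -0.31638571  35.33770882 115.93634905   0.29549547
  64.18253356  37.96194243] [ 0.4685148  -0.04735754  0.12623809] [ 7.27920925 -1.19457818 -2.45778934] [-3.30428071e-01 -1.38047876e+00 -6.94105204e-04]
```

The neutral point circles as the hand turns: the nut sits about 1.9 mm off the tool axis, with the valve near (0.468, -0.0462). I'll correct for that while turning.

servo_tool --series '[[[0.0005, 0.003, -0.0003, 0, 0, -0.033, 0.1], [0.001, 0.004, -0.0008, 0, 0, -0.067, 0.1], [0.0013, 0.005, -0.0012, 0, 0, -0.1, 0.1], [0.0016, 0.006, -0.0017, 0, 0, -0.133, 0.1], [0.002, 0.0065, -0.0022, 0, 0, -0.167, 0.1], [0.0023, 0.007, -0.0027, 0, 0, -0.2, 0.1], [0.0027, 0.0072, -0.0032, 0, 0, -0.233, 0.1]]]' --grip_force 18

```text
time_s: 8.33
tool_pos: [0.4693, -0.046, 0.1272]
tool_rot: [-179.9, 0.1, 167.3]
force: [4.5, -2.0, 0.2]
grip_width: 0.013
grasp_force: 18.0
```

```bash
python3 -c "
from cell import get_obs
o=get_obs();print(o['qpos'],o['tool_pos'],o['force'],o['wrist_torque'])"
```

```text
[-32.82653706  -0.22443692  35.38211216 115.74030337   0.28108494
  64.36827464  79.7195162 ] [ 0.46932868 -0.04599288  0.12722737] [ 4.47368026 -2.01268252  0.23245266] [-0.55990493 -1.0379247  -0.06344369]
```

servo_tool --series '[[[-0.001, 0, -0.0005, 0, 0, -0.03, 0.1], [-0.002, 0, -0.001, 0, 0, -0.06, 0.1], [-0.0025, 0, -0.0015, 0, 0, -0.09, 0.1], [-0.0025, 0, -0.002, 0, 0, -0.12, 0.1]]]' --grip_force 18

```text
time_s: 8.67
tool_pos: [0.4686, -0.0458, 0.1273]
tool_rot: [-179.9, -0.1, -171.2]
force: [2.6, -2.3, 0.3]
grip_width: 0.013
grasp_force: 18.0
```

```bash
python3 -c "
from cell import get_obs
o=get_obs();print(o['qpos'],o['tool_pos'],o['force'],o['wrist_torque'])"
```

```text
[-32.86305571  -0.15134851  35.44268864 115.67396107   0.20024349
  64.57144512 101.33509572] [ 0.46858837 -0.04577155  0.12729059] [ 2.62082764 -2.32524642  0.29563747] [-0.37695685 -0.20461404 -0.18649915]
```

Torque jumped to 0.19 N m, so the nut is at its stop. Now I hold briefly, release and rise.

servo_tool --series '[[[0, 0, 0, 0, 0, 0, 0.1], [0, 0, 0, 0, 0, 0, 0.1], [0, 0, 0, 0, 0, 0, 0.2], [0, 0, 0, 0, 0, 0, 0.3], [0, 0, 0, 0, 0, 0, 0.4], [0, 0, 0, 0, 0, 0, 0.4], [0, 0, -0.05, 0, 0, 0, 0.4], [0, 0, -0.12, 0, 0, 0, 0.4], [0, 0, -0.19, 0, 0, 0, 0.4], [0, 0, -0.19, 0, 0, 0, 0.2], [0, 0, -0.19, 0, 0, 0, 0], [0, 0, -0.19, 0, 0, 0, 0]]]'

```text
time_s: 9.67
tool_pos: [0.4692, -0.0441, 0.1844]
tool_rot: [180.0, -0.0, -171.2]
force: [0.5, 0.5, -0.4]
grip_width: 0.0222
grasp_force: 0.0
```

```bash
python3 - <<'E'
from cell import get_obs,eyes
from h import *
o=get_obs();print(o['qpos'],o['tool_pos'],o['tool_rot'],o['force'],o['wrist_torque'],o['grip_width'])
c=eyes.read_camera('scene');u,v=proj(c,(.465,-.0477,.15)).astype(int);print(u,v)
cv2.imwrite('pics/rel.png',cv2.resize(c['frame'][v-30:v+30,u-30:u+30],None,fx=8,fy=8,interpolation=cv2.INTER_CUBIC)[:,:,::-1])
E
```

```text
[-33.41751967  -3.74056336  34.59670865 111.59142845   2.21433764
  71.5494384   99.24203637] [ 0.46918352 -0.04411324  0.18443166] [ 1.79969747e+02 -4.28753503e-02 -1.71177182e+02] [ 0.50798456  0.54398557 -0.37885785] [ 0.04061882  0.03340033 -0.00798554] 0.0222049784849339
341 242
```

View pics/rel.png

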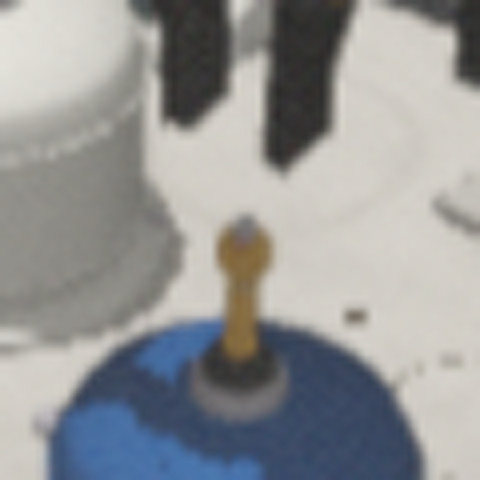

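Crop: nut up at (245,250), tip end at (246,218), stem upright, fingers clear above. Now I close them and go over the tip.

servo_tool --series '[[[0.005, -0.0063, 0, 0, 0, 0, 0], [0.005, -0.0063, 0, 0, 0, 0, 0], [0.005, -0.0063, 0, 0, 0, 0, 0], [0.005, -0.0063, 0.03, 0, 0, 0, 0], [0.005, -0.0063, 0.06, 0, 0, 0, 0], [0.005, -0.0063, 0.06, 0, 0, 0, 0], [0.005, -0.0063, 0.06, 0, 0, 0, 0]]]'

```text
time_s: 10.3
tool_pos: [0.4677, -0.0466, 0.1659]
tool_rot: [-180.0, -0.1, -171.2]
force: [0.9, 0.3, 0.5]
grip_width: -0.0001
grasp_force: 0.0
```

```bash
python3 - <<'E'
from cell import get_obs,eyes
from h import *
o=get_obs();print(o['tool_pos'],o['tool_rot'],o['force'],o['grip_width'])
c=eyes.read_camera('scene');u,v=proj(c,(.465,-.0477,.15)).astype(int);print(u,v,(proj(c,o['tool_pos'])-[u-30,v-30])*8)
cv2.imwrite('pics/abv.png',cv2.resize(c['frame'][v-30:v+30,u-30:u+30],None,fx=8,fy=8,interpolation=cv2.INTER_CUBIC)[:,:,::-1])
E
```

```text
[ 0.46766308 -0.04658064  0.16592031] [-1.79996793e+02 -1.19825397e-01 -1.71188263e+02] [0.9189004  0.31881136 0.5492988 ] -8.2479653844586e-05
341 242 [246.78545696 191.96690974]
```

View pics/abv.png

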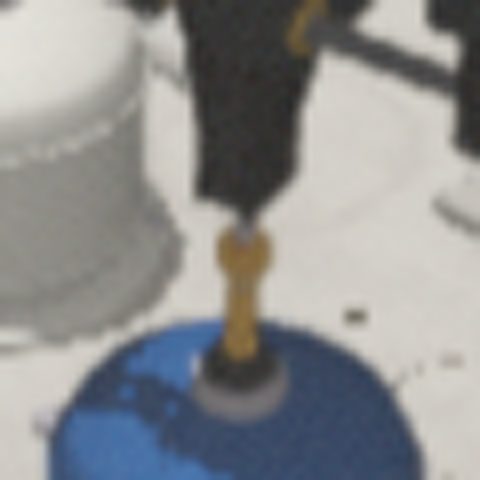

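Crop: the closed fingertips sit right above the tip (246,220). I descend in small steps.

servo_tool --series '[[[0, 0, 0.007, 0, 0, 0, 0], [0, 0, 0.014, 0, 0, 0, 0], [0, 0, 0.018, 0, 0, 0, 0], [0, 0, 0.018, 0, 0, 0, 0], [0, 0, 0.018, 0, 0, 0, 0]]]'

```text
time_s: 10.77
tool_pos: [0.4684, -0.0466, 0.1616]
tool_rot: [180.0, 0.0, -171.2]
force: [0.2, -0.5, 0.3]
grip_width: 0.0004
grasp_force: 0.0
```

servo_tool --series '[[[0, 0, 0.003, 0, 0, 0, 0], [0, 0, 0.006, 0, 0, 0, 0], [0, 0, 0.006, 0, 0, 0, 0], [0, 0, 0.006, 0, 0, 0, 0]]]'

```text
time_s: 11.1
tool_pos: [0.4684, -0.0466, 0.1597]
tool_rot: [180.0, -0.0, -171.2]
force: [-1.0, 0.1, -0.2]
grip_width: 0.0004
grasp_force: 0.0
```

servo_tool --series '[[[0, 0, 0.003, 0, 0, 0, 0], [0, 0, 0.003, 0, 0, 0, 0], [0, 0, 0.003, 0, 0, 0, 0]]]'

```text
time_s: 11.35
tool_pos: [0.4684, -0.0466, 0.1589]
tool_rot: [180.0, -0.0, -171.2]
force: [0.2, 0.0, -0.3]
grip_width: 0.0006
grasp_force: 0.0
```

servo_tool --series '[[[0, 0, 0.003, 0, 0, 0, 0], [0, 0, 0.003, 0, 0, 0, 0], [0, 0, 0.003, 0, 0, 0, 0]]]'

```text
time_s: 11.6
tool_pos: [0.4684, -0.0466, 0.158]
tool_rot: [180.0, -0.0, -171.2]
force: [0.0, 0.4, -0.6]
grip_width: 0.0002
grasp_force: 0.0
```

servo_tool --series '[[[0, 0, 0.003, 0, 0, 0, 0], [0, 0, 0.003, 0, 0, 0, 0], [0, 0, 0.003, 0, 0, 0, 0]]]'

```text
time_s: 11.85
tool_pos: [0.4686, -0.0466, 0.1572]
tool_rot: [180.0, 0.0, -171.2]
force: [0.1, 0.5, 1.8]
grip_width: 0.0001
grasp_force: 0.5
```

servo_tool --series '[[[0, 0, 0.003, 0, 0, 0, 0], [0, 0, 0.003, 0, 0, 0, 0], [0, 0, 0.003, 0, 0, 0, 0]]]'

```text
time_s: 12.1
tool_pos: [0.4687, -0.0466, 0.1566]
tool_rot: [180.0, 0.0, -171.2]
force: [-0.1, -0.4, 3.1]
grip_width: 0.0002
grasp_force: 1.7
```

Contact is at about z = 0.1572. I keep pressing in 0.9 mm steps.

servo_tool --series '[[[0, 0, 0.003, 0, 0, 0, 0], [0, 0, 0.006, 0, 0, 0, 0], [0, 0, 0.006, 0, 0, 0, 0]]]' --grip_force 30

```text
time_s: 12.35
tool_pos: [0.4687, -0.0466, 0.1546]
tool_rot: [180.0, 0.0, -171.2]
force: [-0.2, 0.5, 4.7]
grip_width: 0.0002
grasp_force: 2.5
```

servo_tool --series '[[[0, 0, 0.003, 0, 0, 0, 0], [0, 0, 0.003, 0, 0, 0, 0], [0, 0, 0.003, 0, 0, 0, 0]]]'

```text
time_s: 12.6
tool_pos: [0.4687, -0.0466, 0.1538]
tool_rot: [180.0, 0.0, -171.2]
force: [-0.6, -0.1, 6.2]
grip_width: 0.0003
grasp_force: 2.8
```

servo_tool --series '[[[0, 0, 0.003, 0, 0, 0, 0], [0, 0, 0.003, 0, 0, 0, 0], [0, 0, 0.003, 0, 0, 0, 0]]]'

```text
time_s: 12.85
tool_pos: [0.4688, -0.0466, 0.153]
tool_rot: [180.0, 0.1, -171.2]
force: [-0.7, -0.1, 5.3]
grip_width: 0.0005
grasp_force: 3.1
```

servo_tool --series '[[[0, 0, 0.002, 0, 0, 0, 0], [0, 0, 0.002, 0, 0, 0, 0], [0, 0, 0.002, 0, 0, 0, 0]]]'

```text
time_s: 13.1
tool_pos: [0.4689, -0.0466, 0.1525]
tool_rot: [180.0, 0.1, -171.2]
force: [-0.3, 0.1, 6.5]
grip_width: 0.0005
grasp_force: 3.3
```

servo_tool --series '[[[0, 0, 0.0015, 0, 0, 0, 0], [0, 0, 0.0015, 0, 0, 0, 0], [0, 0, 0.0015, 0, 0, 0, 0]]]'

```text
time_s: 13.35
tool_pos: [0.4689, -0.0465, 0.1521]
tool_rot: [180.0, 0.1, -171.2]
force: [-0.5, 0.3, 7.4]
grip_width: 0.0002
grasp_force: 3.4
```

servo_tool --series '[[[0, 0, 0.001, 0, 0, 0, 0], [0, 0, 0.001, 0, 0, 0, 0], [0, 0, 0.001, 0, 0, 0, 0]]]'

```text
time_s: 13.6
tool_pos: [0.4689, -0.0466, 0.1519]
tool_rot: [180.0, 0.1, -171.2]
force: [-1.1, -0.2, 7.3]
grip_width: 0.0003
grasp_force: 3.6
```

servo_tool --series '[[[0, 0, 0.001, 0, 0, 0, 0], [0, 0, 0.001, 0, 0, 0, 0], [0, 0, 0.001, 0, 0, 0, 0]]]'

```text
time_s: 13.85
tool_pos: [0.469, -0.0466, 0.1518]
tool_rot: [180.0, 0.1, -171.2]
force: [-0.9, 0.2, 8.3]
grip_width: 0.0005
grasp_force: 4.2
```

The pin is at its hard stop with about 8.4 N. Hold, then lift away.

servo_tool --series '[[[0, 0, 0, 0, 0, 0, 0], [0, 0, 0, 0, 0, 0, 0], [0, 0, 0, 0, 0, 0, 0], [0, 0, 0, 0, 0, 0, 0], [0, 0, 0, 0, 0, 0, 0], [0, 0, 0, 0, 0, 0, 0], [0, 0, 0, 0, 0, 0, 0], [0, 0, 0, 0, 0, 0, 0], [0, 0, 0, 0, 0, 0, 0], [0, 0, 0, 0, 0, 0, 0], [0, 0, 0, 0, 0, 0, 0], [0, 0, 0, 0, 0, 0, 0]]]'

```text
time_s: 14.85
tool_pos: [0.4691, -0.0465, 0.1519]
tool_rot: [180.0, 0.1, -171.2]
force: [-0.9, -0.5, 8.2]
grip_width: 0.0006
grasp_force: 4.2
```

servo_tool --series '[[[0, 0, 0, 0, 0, 0, 0], [0, 0, 0, 0, 0, 0, 0], [0, 0, 0, 0, 0, 0, 0], [0, 0, 0, 0, 0, 0, 0], [0, 0, 0, 0, 0, 0, 0], [0, 0, 0, 0, 0, 0, 0]]]'

```text
time_s: 15.35
tool_pos: [0.4691, -0.0466, 0.1518]
tool_rot: [180.0, 0.1, -171.2]
force: [-1.0, -0.0, 8.7]
grip_width: 0.0002
grasp_force: 4.2
```

servo_tool --series '[[[0, 0, -0.01, 0, 0, 0, 0], [0, 0, -0.02, 0, 0, 0, 0], [0, 0, -0.04, 0, 0, 0, 0], [0, 0, -0.1, 0, 0, 0, 0], [0, 0, -0.2, 0, 0, 0, 0], [0, 0, -0.2, 0, 0, 0, 0], [0, 0, -0.2, 0, 0, 0, 0], [0, 0, -0.2, 0, 0, 0, 0]]]'

```text
time_s: 16.02
tool_pos: [0.4679, -0.0465, 0.2103]
tool_rot: [180.0, -0.1, -171.2]
force: [0.4, 0.3, -1.1]
grip_width: 0.0006
grasp_force: 0.0
```

```bash
python3 - <<'E'
from cell import get_obs,eyes
from h import *
o=get_obs();print(o['tool_pos'],o['force'],o['grip_width'])
c=eyes.read_camera('scene')
a=cv2.resize(c['frame'][212:272,311:371],None,fx=6.667,fy=6.667,interpolation=cv2.INTER_CUBIC);b=cv2.resize(c['frame'][130:400,200:470],(400,400))
cv2.imwrite('pics/end.png',np.hstack([a,b])[:,:,::-1])
E
```

```text
[ 0.46789971 -0.04647039  0.2102846 ] [ 0.35793358  0.28518648 -1.0799043 ] 0.0006369833509856615
```

View pics/end.png

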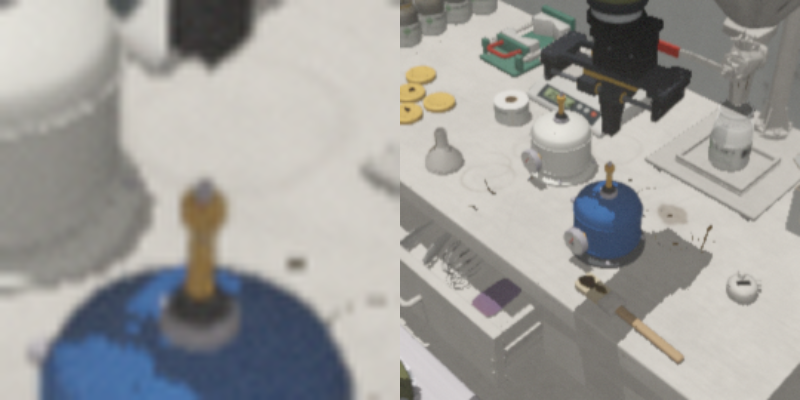

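The nut is up and the tip has sprung back (crop 203,185). The stem is upright, the bystanders have not moved, and the gripper is clear.

```bash
python3 -c "
from cell import env
print(env.sign_off())"
```

```text
the job is handed in; nothing more can be done
None
```

The job is handed in at about 16 s; the sign-off returned no verdict. I unscrewed the nut to its stop, held the tip at its hard stop for over 1.5 s at about 8.5 N, and it sprang back, with the stem upright and the bystanders unmoved in the last picture.

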